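Turn the enamel plate over against the fence

ROBOT

A 6-joint arm with a two-finger parallel gripper is mounted at the origin on the work surface; the furniture and walls round the work are solid. World frame = base frame: x ahead of the robot, y to its left, z up, the work surface at z = 0. Lengths are in m, angles in rad, forces in N, time in s.
With the tool pointing down it reaches from about 0.3 to 0.775 m from the base axis. Payload 14.6 kg.
Tool frame: the origin (TCP) lies at the very end of the fingers, on their centre line; the grasp point (between the pads) lies 19 mm behind it; z points along the fingers, y is the line along which they close (so a half turn about z gives the same grasp; the last joint's range is limited). The gripper opens to 85 mm and grips with 20 to 120 N. Pads are 22 mm wide; open, the fingers measure 114 mm over their backs; the gripper's body (76 mm by 85 mm) begins 54 mm behind the grasp point. The pads swing forward as they close: fully open they stand 13 mm farther back than shut.
Start: joints at [1.191, 0.3, 1.521, -0, 1.321, -0.067], TCP at [0.169, 0.523, 0.231] pointing down, gripper open.
Joint ranges: [-3.03, 3.03], [-0.79, 2.21], [0.23, 2.52], [-1.04, 4.18], [0, 3.07], [-2.55, 2.55]. Speed limits (rad/s): [2.22, 2.22, 2.57, 3.14, 3.14, 3.14].

INTERFACE

Orientations are given as a 3x3 rotation matrix whose columns are the frame's x, y, z axes.
In Python, from station import arm gives the robot as it stands.
- The arm moves only by the shell command python3 -m inch 'ROWS'. ROWS is text: rows parted by semicolons, each of 7 numbers parted by spaces: the shift along the tool's x, y, z in units of 30 mm (1.0 is 30 mm), then the turn, a rotation vector about the tool's x, y, z in units of 5 degrees (1.0 is 5 degrees), then the opening, from 0 (shut) to 1 (fully open). A call has exactly 8 rows; each row is the pose to reach, as a shift and turn from the pose commanded when the call began, along the tool's axes at that moment; what a row does not reach only later rows make up. A row lasts 1/12 s, in which the tool goes at most 41.7 mm and 7.16 degrees, less where a joint would pass 70% of its speed; a pose out of reach is approached as far as the arm can. A call with a gripper value outside its range is refused whole. The fingers move at their own pace and stop on an object; the grip force is fixed at half the most. Time passes only in rows, so rows that repeat a pose let the fingers close, or fill a call up. It gives the time, the measured TCP pose, the force, the opening and the grip force at its end, in the units of the state.
- arm.get_state(): the state, without advancing time (a new reading comes with each control period).
- arm.snapshot(name): name is "side" or "top"; returns (picture, depth): 400x640x3 uint8, blue, green, red; 400x640 float32, m along the optical axis (not along the pixel's ray), 0 where there is no reading.
- arm.calibration(name): a dict with "intrinsics" (3x3 intrinsics, pixels), "rvec" (rotation vector, rad) and "tvec" (3), from world to camera coordinates, as OpenCV has them. Camera axes: x right, y down, z forward; pixel columns grow to the right and rows downward; lengths in m; the calibration is good to about 2 mm. A picture is of the moment at which its call begins. calibration takes no time and is no camera call.
- arm.sign_off(): hands the job in; it is judged then, once.
Trained networks look in the newest picture that a camera, given by its name, has taken for a name from the list of things; names that differ only in an ending like _2 or _b are one class to them, and where a whole thing is asked for, a point or a joint stands for the part that bears it (a point fixed in the world has none). Each returns a list of dicts, best first, with "confidence" (0 to 1); they miss things now and then, are a little off and sometimes report something else, mostly with a low value. They report only what shows in the picture. A call takes as long as a camera call. They do not tell look-alikes from the thing itself.
- arm.find_in(camera, target): "position" ([x, y, z] in m, in the coordinates of the camera as it stood for that picture, good to about 4 mm: the middle of the surface that is visible of it).
- arm.tip_of(camera, target): "position" ([x, y, z] in m, in the coordinates of the camera as it stood for that picture, good to about 4 mm: a listed point, or the origin of a listed thing).
The state is a dict: "time_s": time; "joints": joint angles; "joint_vel": joint speeds; "tau": joint torques, N m; "ee_pos": TCP position; "tcp_rot": TCP orientation; "wrist_force": force on the tool from outside, world axes, zero at the start; "moment": the same for the moment, N m; "grip_width": finger opening in m; "gripper_force": force on a finger pad.
Only numpy, scipy, OpenCV 4.12 (cv2) and the standard library are available. Lean on these libraries where they do the work, as an engineer would, in place of code of your own. Each camera call takes 0.05 s, during which the arm holds its last target. There are 200 camera calls.

TASK

The silvery enamel plate lies face down: turn it over for filling without ever picking it up. With the fingertips push it gently along the beech board into the bevelled foot of the fence until it rides up and leans there on its short edge, then reach behind its top edge and tip it back, away from the fence, so that it falls over with its sunk cells up, and nudge it home, flat on the board with its short edge squarely along the foot of the fence. Never lift, carry or squeeze the plate hard, and leave the other tools where they lie.

Things in the scene. Friction and masses are not known exactly. Their poses are not given: they have to be found in the camera images.
- plate_centre (a point): Centre of the loose silvery metal plate, 80 x 60 x 8 mm, 0.18 to 0.32 kg. x along its 80 mm length, y along its 60 mm width, z out of its plain face, which is up at the start; the other face has six cells sunk 4 mm deep. At the start its x axis points towards the fence, within 0.3 rad. Friction about 0.5 on the board, 0.25 on the waxed fence.
- plate_end_a (a point): Middle of the plate's short end at +x (40 mm from its centre), half-way through its thickness: the end nearest the fence at the start. Same axes as the plate.
- plate_end_b (a point): Middle of the plate's other short end, at -x. Same axes as the plate.
- board: Fixed pale beech board lying on the bench, 275 mm long, 150 mm wide, 14 mm thick, with a darker wooden fence across one end. Origin on its underside, mid-width, 90 mm before the fence's foot; x is level and points square to the fence, y runs along the fence (to the left when facing it), z up. The board ends 146 mm from the origin at -x.
- fence_foot (a point): The line where the fence's bevelled foot begins, at mid-width, on the board's upper face. Same axes as the board. From here the bevel rises steeply (22 mm deep, 42 mm high, about 62 degrees), then the face is upright. Pushed on its rear end, low down, along this x, the plate rides up; with its lower edge on this line it leans at about 65 degrees and stays.
- fence_top (a point): Middle of the fence's upper edge on the plate's side: 22 mm beyond fence_foot, 52 mm above the board's upper face. Same axes. The fence is 17 mm thick beyond this edge, 150 mm wide, flat on top; beyond it the bench lies 66 mm lower. The leaning plate's upper end stands about 20 mm higher than this edge.
- burnisher: Steel burnisher with dark handle, 98 mm long, 8 mm thick, loose, lying on the board along its +y side edge (about 61 mm from the middle line), parallel to it. Leave it. Origin under its middle; y along its length.
- pliers: Flat pliers with red handles, 129 x 43 x 10 mm, loose on the bench. Leave them. Origin under the middle.
- brush: Wooden brush with brass wire, 150 x 13 x 21 mm, loose on the bench. Leave it. Origin under the middle.
- beeswax: Yellow lump of beeswax, 46 x 31 x 18 mm, loose on the bench. Leave it. Origin under the middle.
- gum: Grey abrasive block, 50 x 20 x 12 mm, loose on the bench. Leave it. Origin under the middle.
- glue: Small amber pot with black cap, 42 mm across, 54 mm high, loose on the bench. Leave it. Origin under the middle.
Mind the look-alikes: they are no part of the job. There is more than one size of the part that bears plate_centre; the job needs the larger.

How it is judged:
By the outcome, as a careful person would: the job done as asked, in the order asked, and still so for the second after the job is handed in, with the robot touching nothing.
It also fails if it takes over 64 s, if anything falls off the work surface, if the arm or the gripper's body presses on something with over 40 N, if the wrist force passes 120 N, or if a joint passes its speed limit or range.

## Working session

There is one attempt and no reset: what is moved stays moved. The work goes in short steps, Python scripts to look and compute and a shell command to move; the robot and the scene stay as the last step left them, time stands still between calls to the robot, and variables do not carry over. Pictures are saved under pics/ and viewed, at most 10 in all, crops included, and the job is handed in when it is done.

```bash
mkdir -p pics; ls; cat > h.py <<'E'
import numpy as np, cv2
from station import arm
def cam(n):
    c=arm.calibration(n); R=cv2.Rodrigues(np.array(c["rvec"],float))[0]; return np.array(c["intrinsics"]),R,np.array(c["tvec"],float).ravel()
def w(n,p):
    K,R,t=cam(n); return R.T@(np.array(p)-t)
def pts(n,d):
    K,R,t=cam(n); v,u=np.mgrid[:d.shape[0],:d.shape[1]]
    P=np.stack([(u-K[0,2])/K[0,0]*d,(v-K[1,2])/K[1,1]*d,d],-1); return (P-t)@R
def pix(n,p):
    K,R,t=cam(n); q=K@(R@np.array(p)+t); return q[:2]/q[2]
E
python3 - <<'E'
from h import *
np.set_printoptions(precision=4,suppress=True)
im={}
for n in("top","side"):
    p,d=arm.snapshot(n); cv2.imwrite(f"pics/{n}0.png",p); np.save(f"{n}0.npy",d)
    for t in("plate_centre","plate_end_a","plate_end_b","fence_foot","fence_top","board","burnisher"):
        print(n,t,[(w(n,r["position"]).round(4).tolist(),round(r["confidence"],2)) for r in arm.tip_of(n,t)])
s=arm.get_state();print(s["time_s"],s["ee_pos"],s["tcp_rot"],s["grip_width"])
E
```

```text
pics
top plate_centre [([0.5384, -0.0384, 0.0184], 0.58), ([0.6566, 0.1446, 0.0014], 0.55)]
top plate_end_a [([0.4105, 0.1908, 0.0068], 0.95), ([0.3947, 0.1362, 0.0045], 0.84)]
top plate_end_b [([0.4105, 0.1908, 0.0068], 0.95), ([0.3947, 0.1362, 0.0045], 0.84)]
top fence_foot [([0.5581, -0.1528, 0.0145], 0.83)]
top fence_top []
top board [([0.4789, -0.4069, -0.0016], 0.45)]
top burnisher [([0.5951, -0.0383, 0.0158], 0.41)]
side plate_centre [([0.5295, -0.0414, 0.0181], 0.67), ([0.3993, 0.1629, -0.0001], 0.6)]
side plate_end_a [([0.523, -0.0021, 0.0158], 0.93), ([0.5458, -0.083, 0.0191], 0.89), ([0.4083, 0.1929, 0.0043], 0.62), ([0.6135, -0.3689, 0.0005], 0.23)]
side plate_end_b [([0.523, -0.0021, 0.0158], 0.93), ([0.5458, -0.083, 0.0191], 0.89), ([0.4083, 0.1929, 0.0043], 0.62), ([0.6135, -0.3689, 0.0005], 0.23)]
side fence_foot [([0.556, -0.1526, 0.0137], 0.71)]
side fence_top [([0.5602, -0.1803, 0.0657], 0.69), ([0.4745, -0.4041, 0.0008], 0.56)]
side board [([0.5365, -0.0638, -0.0047], 0.74)]
side burnisher [([0.5557, -0.1567, 0.0086], 0.64), ([0.594, -0.0346, 0.0119], 0.41)]
0.8 [0.1692 0.5233 0.2313] [[-0.9515  0.3077 -0.    ]
 [ 0.3077  0.9515  0.    ]
 [ 0.      0.     -1.    ]] 0.08517942731161611
```

View pics/top0.png

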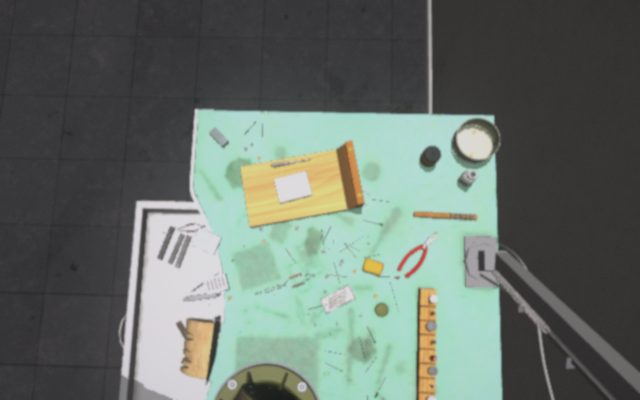

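View pics/side0.png

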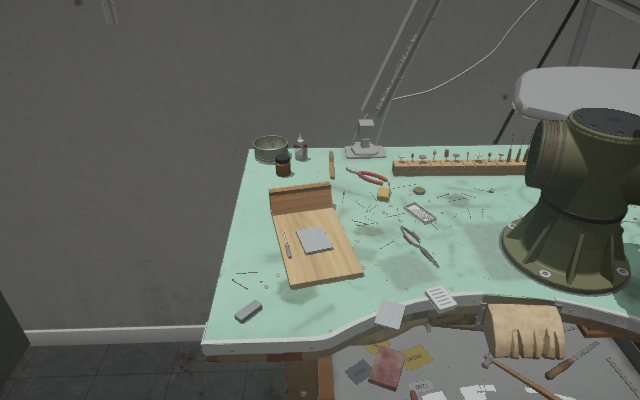

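The top view shows the board, with its fence to the right at about (350,175), the plate at (293,186) and the burnisher at (290,162). In the side view the plate is at (314,240) and the fence at (300,198). Next I'll refine the geometry from depth and colour.

```bash
cat > m.py <<'E'
from h import *
np.set_printoptions(precision=4,suppress=True)
for n in("top","side"):
    p=cv2.imread(f"pics/{n}0.png"); d=np.load(f"{n}0.npy"); P=pts(n,d)
    x,y,z=P[...,0],P[...,1],P[...,2]
    roi=(d>0)&(x>.42)&(x<.68)&(y<.13)&(y>-.24)
    def rect(m,nm):
        q=P[m][:,:2].astype(np.float32); (c,s,a)=cv2.minAreaRect(q); print(n,nm,len(q),'c',np.array(c),'s',np.array(s),'a',a,'z',np.median(P[m][:,2]))
    big=lambda m:(lambda r:r[1]==1+np.argmax(r[2][1:,4]))(cv2.connectedComponentsWithStats(m.astype(np.uint8)))
    rect(big(roi&(z>.058)&(z<.075)),'fencetop')
    hsv=cv2.cvtColor(p,cv2.COLOR_BGR2HSV)
    m=big(roi&(hsv[...,1]<60)&(hsv[...,2]>110)&(x<.58)); rect(m,'plate')
    rect(big(roi&(z>.008)&(z<.03)),'board')
    cv2.imwrite(f'pics/c_{n}.png',cv2.resize(p[130:240,225:385] if n=='top' else p[170:300,230:390],None,fx=5,fy=4.5,interpolation=cv2.INTER_CUBIC))
E
python3 m.py
```

```text
top fencetop 495 c [ 0.5653 -0.186 ] s [0.1497 0.0176] a 11.61817741394043 z 0.06668306136288807
top plate 3892 c [ 0.4999 -0.055 ] s [0.1599 0.3699] a 0.03841989114880562 z 0.0007226677808572519
top board 6267 c [ 0.5394 -0.0588] s [0.1516 0.2736] a 11.87132740020752 z 0.015530771051351056
side fencetop 372 c [ 0.5621 -0.1849] s [0.1494 0.0225] a 10.911391258239746 z 0.06453281266133737
side plate 3127 c [ 0.4998 -0.055 ] s [0.3699 0.1596] a 89.99767303466797 z -0.000590792684431825
side board 5400 c [ 0.5358 -0.0586] s [0.1502 0.2774] a 11.63216781616211 z 0.01378463102411481
```

```bash
cat >> h.py <<'E'
a=np.radians(11.6); BX=np.array([np.sin(a),-np.cos(a),0]); BY=np.array([np.cos(a),np.sin(a),0]); FOOT=np.array([.5577,-.1551,.014])
def tob(p): q=np.array(p)-FOOT; return np.stack([q@BX,q@BY,q[...,2]],-1)  # fence-foot coords
def tow(b): return FOOT+b[0]*BX+b[1]*BY+np.array([0,0,b[2]])
def plate(n,p,d):
    B=tob(pts(n,d)); hsv=cv2.cvtColor(p,cv2.COLOR_BGR2HSV)
    m=(d>0)&(B[...,0]>-.22)&(B[...,0]<.01)&(abs(B[...,1])<.056)&(B[...,2]>-.004)&(hsv[...,1]<75)
    r=cv2.connectedComponentsWithStats(m.astype(np.uint8)); m=r[1]==1+np.argmax(r[2][1:,4])
    return m,B
E
python3 - <<'E'
from h import *
np.set_printoptions(precision=4,suppress=True)
for n in("top","side"):
    p=cv2.imread(f"pics/{n}0.png"); d=np.load(f"{n}0.npy"); m,B=plate(n,p,d)
    print(n,m.sum(),cv2.minAreaRect(B[m][:,:2].astype(np.float32)),np.median(B[m][:,2]),B[m][:,:2].mean(0))
E
```

```text
top 894 ((-0.11646005511283875, 0.00178566575050354), (0.08263339102268219, 0.06422113627195358), 4.16416072845459) 0.008603576495236407 [-0.116   0.0004]
side 799 ((-0.14103661477565765, -0.005101919174194336), (0.1590786576271057, 0.06465696543455124), 4.442929744720459) 0.007241036739506374 [-0.1242 -0.0022]
```

```bash
cat >> h.py <<'E'
from scipy.spatial.transform import Rotation as Ro
RT=np.c_[-BX,BY,[0,0,-1]]
def go(b,R=RT):
    s=arm.get_state(); R0=np.array(s["tcp_rot"]); f=R0.T@(tow(b)-s["ee_pos"])/.03
    r=Ro.from_matrix(R0.T@R).as_rotvec()/np.radians(5)
    print('at',tob(s["ee_pos"]).round(4),'F',np.array(s["wrist_force"]).round(2),'t',round(s["time_s"],2),'g',round(s["grip_width"],4)); print('shift',f.round(3),'turn',r.round(3))
E
python3 -c "
from h import *
go([-.195,.001,.10])"
```

```text
at [-0.7427 -0.2441  0.2173] F [ 0.18 -0.6   0.13] t 0.8 g 0.0852
shift [-16.105 -11.859   3.909] turn [-0.    -0.    12.096]
```

```bash
python3 -m inch '-2 -1.5 0 0 0 1.4 0.3; -3.3 -2.4 0 0 0 2.8 0.3; -4.6 -3.4 0 0 0 4.2 0.3; -5.9 -4.4 0.5 0 0 5.6 0.3; -7.2 -5.3 1 0 0 7 0.3; -8.5 -6.2 1.5 0 0 8.4 0.3; -9.5 -7 2 0 0 9.8 0.3; -10.5 -7.8 2.5 0 0 11.2 0.3'
python3 -c "
from h import *
go([-.195,.001,.10])"
```

```text
time_s: 1.47
ee_pos: [0.3601, 0.2565, 0.1788]
tcp_rot: [[-0.271, 0.963, 0.001], [0.963, 0.271, 0.001], [0.0, 0.001, -1.0]]
wrist_force: [1.9, 1.0, -1.2]
grip_width: 0.0256
gripper_force: 0.0
at [-0.4429 -0.1108  0.1648] F [ 1.95  0.98 -1.23] t 1.47 g 0.0256
shift [-8.511  3.117  2.162] turn [ 0.015 -0.004  0.828]
```

```bash
python3 -m inch '-1 0.4 0.3 0 0 0.4 0.3; -2.2 0.8 0.6 0 0 0.8 0.3; -3.4 1.3 0.9 0 0 0.8 0.3; -4.7 1.8 1.2 0 0 0.8 0.3; -6 2.2 1.5 0 0 0.8 0.3; -7.3 2.7 1.8 0 0 0.8 0.3; -8.2 3 2.1 0 0 0.8 0.3; -8.4 3.1 2.1 0 0 0.8 0.3'
python3 -c "
from h import *
go([-.195,.001,.02])
p,d=arm.snapshot('side');m,B=plate('side',p,d);print(B[m].mean(0),m.sum())
cv2.imwrite('pics/s1.png',cv2.resize(p[130:300,230:400],None,fx=3.5,fy=3.5))"
```

```text
time_s: 2.13
ee_pos: [0.5196, 0.0381, 0.1141]
tcp_rot: [[-0.206, 0.979, -0.002], [0.979, 0.206, -0.0], [-0.0, -0.002, -1.0]]
wrist_force: [-0.3, -0.3, -0.2]
grip_width: 0.026
gripper_force: 0.0
at [-0.1969  0.0015  0.1001] F [-0.31 -0.28 -0.23] t 2.13 g 0.026
shift [-0.063 -0.013  2.67 ] turn [-0.019  0.002  0.057]
[-0.18535757  0.00275531  0.14255676] 3167
```

View pics/s1.png

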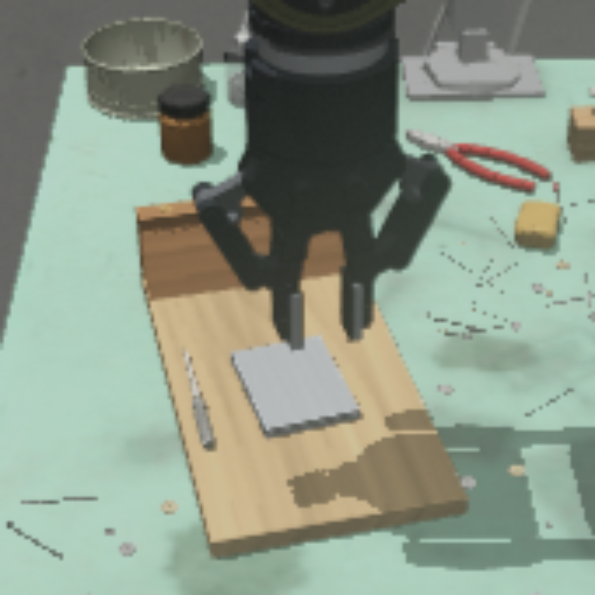

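The gripper is above and behind the plate, with the plate near (295,385) in the crop. I'll descend and feel for the board.

```bash
python3 -m inch '0 0 1 0 0 0 0.3; 0 0 2 0 0 0 0.3; 0 0 2.6 0 0 0 0.3; 0 0 2.8 0 0 0 0.3; 0 0 2.9 0 0 0 0.3; 0 0 3 0 0 0 0.3; 0 0 3.05 0 0 0 0.3; 0 0 3.05 0 0 0 0.3'
python3 -m inch '0 0 0.05 0 0 0 0.3; 0 0 0.08 0 0 0 0.3; 0 0 0.12 0 0 0 0.3; 0 0 0.15 0 0 0 0.3; 0 0 0.15 0 0 0 0.3; 0 0 0.15 0 0 0 0.3; 0 0 0.15 0 0 0 0.3; 0 0 0.15 0 0 0 0.3'
```

```text
time_s: 2.85
ee_pos: [0.5188, 0.042, 0.0252]
tcp_rot: [[-0.209, 0.978, 0.001], [0.978, 0.209, 0.0], [-0.0, 0.001, -1.0]]
wrist_force: [-0.5, 0.5, -1.1]
grip_width: 0.0254
gripper_force: 0.0
time_s: 3.52
ee_pos: [0.5184, 0.0417, 0.0199]
tcp_rot: [[-0.209, 0.978, 0.0], [0.978, 0.209, -0.0], [-0.0, 0.0, -1.0]]
wrist_force: [0.0, -0.3, -0.2]
grip_width: 0.0257
gripper_force: 0.0
```

```bash
python3 -m inch '0 0 0.03 0 0 0 0.3; 0 0 0.06 0 0 0 0.3; 0 0 0.1 0 0 0 0.3; 0 0 0.1 0 0 0 0.3; 0 0 0.1 0 0 0 0.3; 0 0 0.1 0 0 0 0.3; 0 0 0.1 0 0 0 0.3; 0 0 0.1 0 0 0 0.3' | egrep 'ee_pos|force'
python3 -m inch '0 0 0.02 0 0 0 0.3; 0 0 0.04 0 0 0 0.3; 0 0 0.05 0 0 0 0.3; 0 0 0.05 0 0 0 0.3; 0 0 0.05 0 0 0 0.3; 0 0 0.05 0 0 0 0.3; 0 0 0.05 0 0 0 0.3; 0 0 0.05 0 0 0 0.3'| egrep 'ee_pos|force'
```

```text
ee_pos: [0.5184, 0.0418, 0.0169]
wrist_force: [0.4, 0.2, 0.3]
gripper_force: 0.0
ee_pos: [0.5184, 0.0417, 0.0153]
wrist_force: [-1.0, -1.2, 1.1]
gripper_force: 0.0
```

```bash
python3 -m inch '0 0 0.02 0 0 0 0.3; 0 0 0.04 0 0 0 0.3; 0 0 0.05 0 0 0 0.3; 0 0 0.05 0 0 0 0.3; 0 0 0.05 0 0 0 0.3; 0 0 0.05 0 0 0 0.3; 0 0 0.05 0 0 0 0.3; 0 0 0.05 0 0 0 0.3' | egrep 'ee_pos|force'
python3 -m inch '0 0 0.02 0 0 0 0.3; 0 0 0.04 0 0 0 0.3; 0 0 0.05 0 0 0 0.3; 0 0 0.05 0 0 0 0.3; 0 0 0.05 0 0 0 0.3; 0 0 0.05 0 0 0 0.3; 0 0 0.05 0 0 0 0.3; 0 0 0.05 0 0 0 0.3'| egrep 'ee_pos|force'
```

```text
ee_pos: [0.5184, 0.0417, 0.0139]
wrist_force: [-1.5, 0.6, 4.2]
gripper_force: 2.2
ee_pos: [0.5185, 0.0418, 0.0138]
wrist_force: [-12.5, -0.6, 27.1]
gripper_force: 13.3
```

```bash
python3 -m inch '0 0 -0.08 0 0 0 0.3; -0.2 0 -0.08 0 0 0 0.3; -0.4 0 -0.08 0 0 0 0.3; -0.6 0 -0.08 0 0 0 0.3; -0.8 0 -0.08 0 0 0 0.3; -0.9 0 -0.08 0 0 0 0.3; -1 0 -0.08 0 0 0 0.3; -1.1 0 -0.08 0 0 0 0.3'| egrep 'ee_pos|force|time'
python3 -m inch '-0.12 0 0 0 0 0 0.3; -0.24 0 0 0 0 0 0.3; -0.36 0 0 0 0 0 0.3; -0.48 0 0 0 0 0 0.3; -0.6 0 0 0 0 0 0.3; -0.72 0 0 0 0 0 0.3; -0.84 0 0 0 0 0 0.3; -0.96 0 0 0 0 0 0.3'| egrep 'ee_pos|force|time'
python3 -m inch '-0.12 0 0 0 0 0 0.3; -0.24 0 0 0 0 0 0.3; -0.36 0 0 0 0 0 0.3; -0.48 0 0 0 0 0 0.3; -0.6 0 0 0 0 0 0.3; -0.72 0 0 0 0 0 0.3; -0.84 0 0 0 0 0 0.3; -0.96 0 0 0 0 0 0.3'| egrep 'ee_pos|force|time'
python3 -c "
from h import *
go([-.1,.001,.001])
p,d=arm.snapshot('side');cv2.imwrite('pics/s2.png',cv2.resize(p[130:300,230:400],None,fx=3.5,fy=3.5))"
```

```text
time_s: 6.85
ee_pos: [0.5253, 0.0091, 0.0146]
wrist_force: [-0.8, 0.9, -0.2]
gripper_force: 0.6
time_s: 7.52
ee_pos: [0.5314, -0.019, 0.0147]
wrist_force: [-0.2, 0.6, -0.2]
gripper_force: 0.4
time_s: 8.18
ee_pos: [0.5374, -0.0472, 0.0147]
wrist_force: [0.3, 0.6, -0.0]
gripper_force: 0.4
at [-0.1098  0.0018  0.0007] F [ 0.31  0.57 -0.02] t 8.18 g 0.0253
shift [-0.325 -0.03  -0.009] turn [-0.    -0.     0.095]
```

View pics/s2.png

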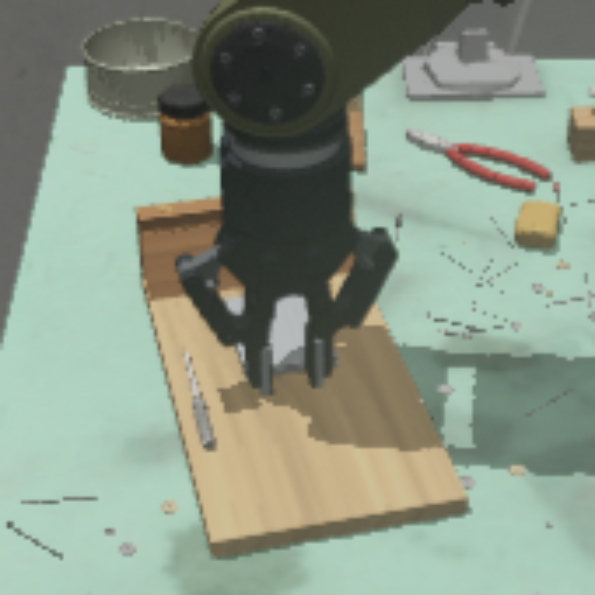

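The fingertips are pushing the plate's rear edge, at about (290,370) in the crop, and the plate lies near the fence. I'll keep pushing gently.

```bash
for i in 1; do
python3 -m inch '-0.1 0 0 0 0 0 0.3; -0.2 0 0 0 0 0 0.3; -0.3 0 0 0 0 0 0.3; -0.4 0 0 0 0 0 0.3; -0.5 0 0 0 0 0 0.3; -0.6 0 0 0 0 0 0.3; -0.7 0 0 0 0 0 0.3; -0.8 0 0 0 0 0 0.3'| egrep 'ee_pos|force|time'
python3 -m inch '-0.06 0 0 0 0 0 0.3; -0.12 0 0 0 0 0 0.3; -0.18 0 0 0 0 0 0.3; -0.24 0 0 0 0 0 0.3; -0.3 0 0 0 0 0 0.3; -0.36 0 0 0 0 0 0.3; -0.42 0 0 0 0 0 0.3; -0.5 0 0 0 0 0 0.3'| egrep 'ee_pos|force|time'
python3 -m inch '-0.06 0 0 0 0 0 0.3; -0.12 0 0 0 0 0 0.3; -0.18 0 0 0 0 0 0.3; -0.24 0 0 0 0 0 0.3; -0.3 0 0 0 0 0 0.3; -0.36 0 0 0 0 0 0.3; -0.42 0 0 0 0 0 0.3; -0.5 0 0 0 0 0 0.3'| egrep 'ee_pos|force|time'
done
python3 -c "
from h import *
go([-.0185,.001,.001])
p,d=arm.snapshot('top');B=tob(pts('top',d));m=(d>0)&(abs(B[...,1])<.03)&(B[...,0]>-.03)&(B[...,0]<.05)
p2,d2=arm.snapshot('side');cv2.imwrite('pics/s3.png',np.hstack([cv2.resize(p2[160:260,260:360],None,fx=4,fy=4),cv2.resize(p[130:230,270:370],None,fx=4,fy=4)]))"
```

```text
time_s: 8.9
ee_pos: [0.5422, -0.0701, 0.0146]
wrist_force: [-2.4, 8.0, 1.8]
gripper_force: 4.1
time_s: 9.57
ee_pos: [0.5455, -0.0852, 0.0146]
wrist_force: [0.1, 2.8, -1.2]
gripper_force: 1.5
time_s: 10.23
ee_pos: [0.5485, -0.0995, 0.0146]
wrist_force: [-0.1, 4.2, -2.6]
gripper_force: 2.4
at [-0.0563  0.0022  0.0006] F [-0.1   4.24 -2.6 ] t 10.23 g 0.0256
shift [-1.26  -0.049 -0.014] turn [-0.005 -0.007  0.095]
```

View pics/s3.png

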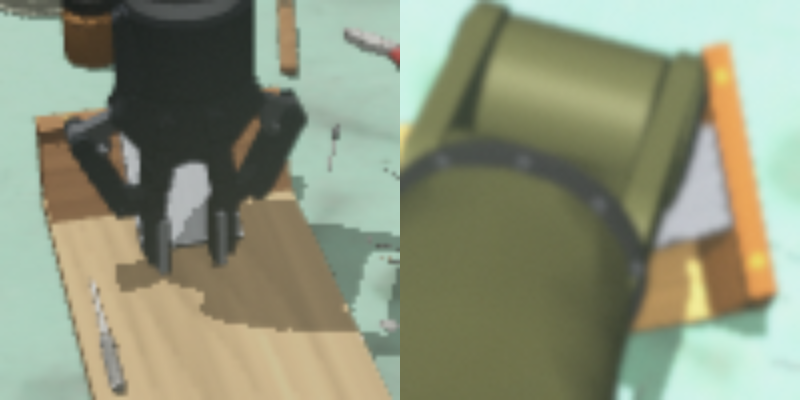

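The plate is riding up the bevel: its top edge is against the fence at about (715,185) in the right half. I'll continue.

```bash

python3 -m inch '-0.06 0 0 0 0 0 0.3; -0.12 0 0 0 0 0 0.3; -0.18 0 0 0 0 0 0.3; -0.24 0 0 0 0 0 0.3; -0.3 0 0 0 0 0 0.3; -0.36 0 0 0 0 0 0.3; -0.42 0 0 0 0 0 0.3; -0.5 0 0 0 0 0 0.3'| egrep 'ee_pos|force|time'
python3 -m inch '-0.05 0 0 0 0 0 0.3; -0.1 0 0 0 0 0 0.3; -0.15 0 0 0 0 0 0.3; -0.2 0 0 0 0 0 0.3; -0.25 0 0 0 0 0 0.3; -0.3 0 0 0 0 0 0.3; -0.35 0 0 0 0 0 0.3; -0.4 0 0 0 0 0 0.3'| egrep 'ee_pos|force|time'
python3 -c "
from h import *
go([-.0185,.001,.001])"
```

```text
time_s: 11.0
ee_pos: [0.5519, -0.1145, 0.0148]
wrist_force: [-0.7, 1.2, -1.4]
gripper_force: 0.8
time_s: 11.67
ee_pos: [0.5543, -0.1262, 0.0147]
wrist_force: [-0.1, 2.0, -0.3]
gripper_force: 0.8
at [-0.029   0.0025  0.0007] F [-0.09  1.97 -0.31] t 11.67 g 0.0256
shift [-0.35  -0.052 -0.009] turn [-0.001  0.     0.096]
```

```bash

python3 -m inch '-0.03 0 0 0 0 0 0.3; -0.06 0 0 0 0 0 0.3; -0.09 0 0 0 0 0 0.3; -0.12 0 0 0 0 0 0.3; -0.15 0 0 0 0 0 0.3; -0.18 0 0 0 0 0 0.3; -0.2 0 0 0 0 0 0.3; -0.2 0 0 0 0 0 0.3'| egrep 'ee_pos|force|time'
python3 -m inch '-0.02 0 0 0 0 0 0.3; -0.04 0 0 0 0 0 0.3; -0.06 0 0 0 0 0 0.3; -0.07 0 0 0 0 0 0.3; -0.08 0 0 0 0 0 0.3; -0.09 0 0 0 0 0 0.3; -0.1 0 0 0 0 0 0.3; -0.1 0 0 0 0 0 0.3'| egrep 'ee_pos|force|time'
python3 -c "
from h import *
go([-.0185,.001,.001])
p,d=arm.snapshot('top')
p2,d2=arm.snapshot('side');cv2.imwrite('pics/s4.png',np.hstack([cv2.resize(p2[160:260,260:360],None,fx=4,fy=4),cv2.resize(p[130:230,270:370],None,fx=4,fy=4)]))"
```

```text
time_s: 12.33
ee_pos: [0.5556, -0.132, 0.0148]
wrist_force: [-0.5, 0.7, -0.6]
gripper_force: 0.5
time_s: 13.0
ee_pos: [0.5562, -0.1349, 0.0147]
wrist_force: [0.0, 1.4, 0.7]
gripper_force: 0.7
at [-0.0201  0.0026  0.0007] F [0.03 1.39 0.72] t 13.0 g 0.0258
shift [-0.052 -0.053 -0.009] turn [-0.     0.     0.095]
```

View pics/s4.png

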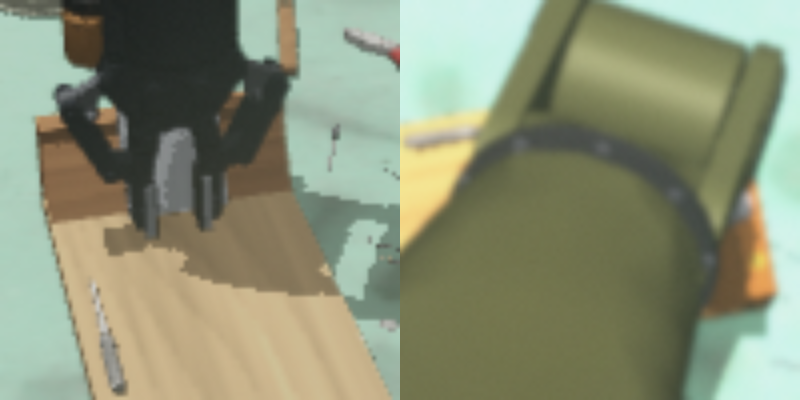

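The plate leans in front of the fence at about (172,165) in the left half. I'll push a little more, then back off and look.

```bash

python3 -m inch '-0.02 0 0 0 0 0 0.3; -0.04 0 0 0 0 0 0.3; -0.06 0 0 0 0 0 0.3; -0.06 0 0 0 0 0 0.3; -0.06 0 0 0 0 0 0.3; -0.06 0 0 0 0 0 0.3; -0.06 0 0 0 0 0 0.3; -0.06 0 0 0 0 0 0.3'| egrep 'ee_pos|force|time'
python3 -m inch '0.1 0 0 0 0 0 0.3; 0.2 0 0 0 0 0 0.3; 0.4 0 0 0 0 0 0.3; 0.7 0 0 0 0 0 0.3; 1.2 0 0 0 0 0 0.3; 1.8 0 0 0 0 0 0.3; 2.4 0 0 0 0 0 0.3; 3 0 0 0 0 0 0.3'| egrep 'ee_pos|force|time'
python3 -m inch '0.6 0 0 0 0 0 0.3; 1 0 -1 0 0 0 0.3; 1 0 -2.2 0 0 0 0.3; 1 0 -3.4 0 0 0 0.3; 1 0 -4.4 0 0 0 0.3; 1 0 -5 0 0 0 0.3; 1 0 -5.2 0 0 0 0.3; 1 0 -5.2 0 0 0 0.3'| egrep 'ee_pos|force|time'
cat > look.py <<'E'
from h import *
import sys
p,d=arm.snapshot('top');np.save('t.npy',d);cv2.imwrite('t.png',p)
p2,d2=arm.snapshot('side');np.save('s.npy',d2);cv2.imwrite('s.png',p2)
cv2.imwrite('pics/%s.png'%sys.argv[1],np.hstack([cv2.resize(p2[160:260,260:360],None,fx=4,fy=4),cv2.resize(p[130:230,270:370],None,fx=4,fy=4)]))
for n,q,D in(('top',p,d),('side',p2,d2)):
    B=tob(pts(n,D)); h=cv2.cvtColor(q,cv2.COLOR_BGR2HSV)
    m=(D>0)&(B[...,0]>-.12)&(B[...,0]<.06)&(abs(B[...,1])<.05)&(B[...,2]>.002)&(B[...,2]<.095)&(h[...,1]<75)&(h[...,2]>90)
    m=cv2.morphologyEx(m.astype(np.uint8),cv2.MORPH_OPEN,np.ones((3,3)))>0
    if m.sum()<20: print(n,m.sum());continue
    b=B[m]; print(n,m.sum(),b.min(0).round(4),b.max(0).round(4),b.mean(0).round(4),np.linalg.svd(b-b.mean(0),full_matrices=0)[2][2].round(3),cv2.minAreaRect(b[:,:2].astype(np.float32)))
E
python3 look.py s5; python3 -c "
from h import *
go([.058,0,.13])"
```

```text
time_s: 13.77
ee_pos: [0.5566, -0.1367, 0.0148]
wrist_force: [-1.3, 0.9, 0.6]
gripper_force: 0.3
time_s: 14.43
ee_pos: [0.5371, -0.0467, 0.0147]
wrist_force: [-0.1, -0.3, -0.2]
gripper_force: 0.0
time_s: 15.1
ee_pos: [0.5316, -0.0184, 0.1718]
wrist_force: [0.2, 0.6, -0.2]
gripper_force: 0.0
top 521 [-0.0075 -0.031   0.0032] [0.0351 0.0352 0.081 ] [ 0.0132 -0.0022  0.047 ] [-0.895 -0.027  0.445] ((0.013766687363386154, 0.00212702713906765), (0.04245645925402641, 0.06619806587696075), 0.27699193358421326)
side 775 [-0.0105 -0.0368  0.0021] [0.032  0.0266 0.076 ] [ 0.0079 -0.0023  0.0369] [-0.906  0.001  0.423] ((0.010671092197299004, -0.005016140639781952), (0.0631403997540474, 0.04234152287244797), 89.54764556884766)
at [-0.139   0.0011  0.1554] F [ 0.46 -0.02 -0.88] t 15.2 g 0.0256
shift [-6.567 -0.092  0.843] turn [-0.019 -0.006  0.101]
```

View pics/s5.png

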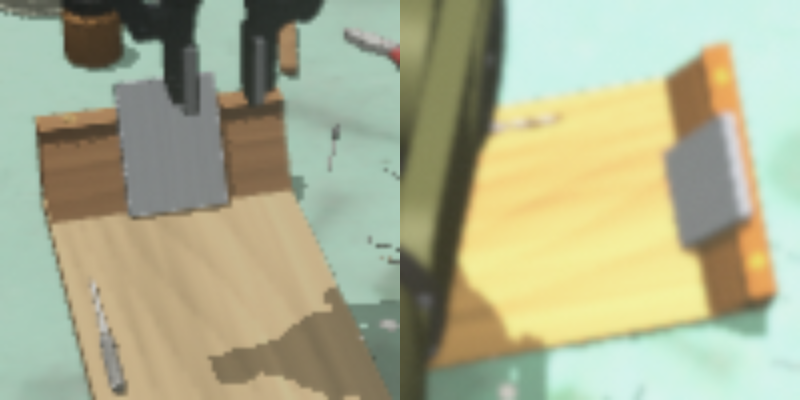

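The plate leans stably and square at about 65° against the fence: (170,145) in the left half, (710,180) in the right. Next I go over and behind its top edge.

```bash

python3 -m inch '-0.7 0 0 0 0 0.1 0.3; -1.6 0 0 0 0 0.1 0.3; -2.6 0 0 0 0 0.1 0.3; -3.6 0 0 0 0 0.1 0.3; -4.6 -0.05 0 0 0 0.1 0.3; -5.6 -0.1 0 0 0 0.1 0.3; -6.3 -0.1 0 0 0 0.1 0.3; -6.6 -0.1 0 0 0 0.1 0.3'| egrep 'ee_pos|force|time'
python3 -m inch '0 0 0.5 0 0 0 0.3; 0 0 1.2 0 0 0 0.3; 0 0 1.9 0 0 0 0.3; 0 0 2.4 0 0 0 0.3; 0 0 2.8 0 0 0 0.3; 0 0 3 0 0 0 0.3; 0 0 3.1 0 0 0 0.3; 0 0 3.1 0 0 0 0.3'| egrep 'ee_pos|force|time'
python3 -c "
from h import *
go([.045,0,.061])"
```

```text
time_s: 15.87
ee_pos: [0.5694, -0.2156, 0.1684]
wrist_force: [0.0, 0.7, -0.8]
gripper_force: 0.0
time_s: 16.53
ee_pos: [0.5699, -0.2132, 0.0774]
wrist_force: [0.1, -0.9, 0.2]
gripper_force: 0.0
at [0.0594 0.0002 0.0634] F [ 0.05 -0.89  0.16] t 16.53 g 0.0252
shift [ 0.48  -0.008  0.079] turn [-0.006 -0.004 -0.003]
```

```bash

python3 -m inch '0.1 0 0.1 0 0 0 0.3; 0.2 0 0.1 0 0 0 0.3; 0.3 0 0.1 0 0 0 0.3; 0.4 0 0.1 0 0 0 0.3; 0.5 0 0.1 0 0 0 0.3; 0.6 0 0.1 0 0 0 0.3; 0.7 0 0.1 0 0 0 0.3; 0.8 0 0.1 0 0 0 0.3'| egrep 'ee_pos|force|time'
python3 -m inch '0.1 0 0 0 0 0 0.3; 0.2 0 0 0 0 0 0.3; 0.3 0 0 0 0 0 0.3; 0.4 0 0 0 0 0 0.3; 0.5 0 0 0 0 0 0.3; 0.6 0 0 0 0 0 0.3; 0.7 0 0 0 0 0 0.3; 0.8 0 0 0 0 0 0.3'| egrep 'ee_pos|force|time'
python3 look.py s6; python3 -c "
from h import *
go([-.005,0,.061])"
```

```text
time_s: 17.2
ee_pos: [0.5651, -0.1897, 0.0748]
wrist_force: [0.5, 0.3, -0.3]
gripper_force: 0.2
time_s: 17.87
ee_pos: [0.5602, -0.1662, 0.0747]
wrist_force: [0.0, -0.0, -0.3]
gripper_force: 0.0
top 0
side 51 [-0.0266 -0.021   0.0502] [0.0295 0.0262 0.0808] [-0.016   0.0034  0.0757] [-0.457  0.002 -0.89 ] ((0.0011937133967876434, 0.003881879150867462), (0.055355384945869446, 0.047444745898246765), 3.2713613510131836)
at [0.0112 0.0003 0.0608] F [-0.07 -0.77 -0.1 ] t 17.97 g 0.0256
shift [ 0.542 -0.011 -0.008] turn [-0.    -0.001  0.   ]
```

```bash

python3 -m inch '0.08 0 0 0 0 0 0.3; 0.16 0 0 0 0 0 0.3; 0.24 0 0 0 0 0 0.3; 0.32 0 0 0 0 0 0.3; 0.4 0 0 0 0 0 0.3; 0.48 0 0 0 0 0 0.3; 0.56 0 0 0 0 0 0.3; 0.64 0 0 0 0 0 0.3'| egrep 'ee_pos|force|time'
python3 -m inch '0 0 -1 0 0 0 0.3; 0 0 -2 0 0 0 0.3; 0.8 0 -3 0 0 0 0.3; 1.8 0 -3 0 0 0 0.3; 2.8 0 -3 0 0 0 0.3; 3.8 0 -3 0 0 0 0.3; 4.8 0 -3 0 0 0 0.3; 5.5 0 -3 0 0 0 0.3'| egrep 'ee_pos|force|time'
python3 look.py s7; python3 -c "
from h import *
go([-.16,0,.02])"
```

```text
time_s: 18.63
ee_pos: [0.5564, -0.1474, 0.0747]
wrist_force: [0.1, -0.0, -0.2]
gripper_force: 0.0
time_s: 19.3
ee_pos: [0.5226, 0.0161, 0.1649]
wrist_force: [0.7, 0.4, 0.9]
gripper_force: 0.0
top 780 [-0.1029 -0.0315  0.002 ] [-0.0218  0.0294  0.0155] [-0.0631 -0.0011  0.0067] [-0.002  0.005 -1.   ] ((-0.06239532679319382, -0.001170443370938301), (0.06089729443192482, 0.08113385736942291), 89.54490661621094)
side 554 [-0.1045 -0.0345  0.002 ] [-0.0216  0.0263  0.0096] [-0.064  -0.0035  0.0054] [-0.008  0.    -1.   ] ((-0.06310360133647919, -0.004184108227491379), (0.08276018500328064, 0.06077282875776291), 0.22352787852287292)
at [-0.1752  0.0003  0.1509] F [ 0.36 -0.5  -0.04] t 19.4 g 0.0252
shift [-0.508 -0.011  4.364] turn [ 0.002 -0.004  0.029]
```

View pics/s7.png

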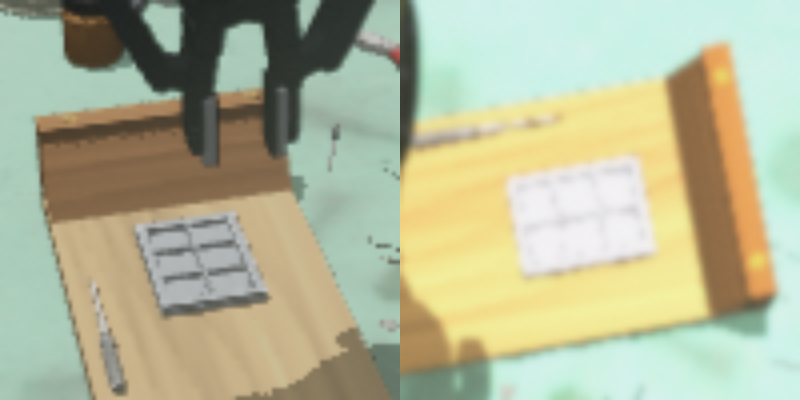

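The plate lies flipped with its six cells up, at (200,262) in the left half and (580,215) in the right. Its front edge is about 22 mm from the foot. Now I nudge it home.

```bash

python3 -m inch '0.8 0 0.5 0 0 0 0.3; 0.8 -0.05 1.5 0 0 0 0.3; 0.8 -0.08 2.5 0 0 0 0.3; 0.8 -0.08 3.4 0 0 0 0.3; 0.6 -0.08 4.1 0 0 0 0.3; 0.2 -0.08 4.5 0 0 0 0.3; 0 -0.08 4.75 0 0 0 0.3; 0 -0.08 4.85 0 0 0 0.3'| egrep 'ee_pos|force|time'
python3 -c "
from h import *
go([-.091,-.002,.002])"
```

```text
time_s: 20.07
ee_pos: [0.5213, 0.0118, 0.0187]
wrist_force: [0.1, -0.0, 0.1]
gripper_force: 0.0
at [-0.1709 -0.0021  0.0047] F [ 0.1  -0.04  0.09] t 20.07 g 0.0254
shift [-2.662  0.01   0.092] turn [-0.005  0.    -0.024]
```

```bash

python3 -m inch '-0.2 0 0.07 0 0 0 0.3; -0.5 0 0.07 0 0 0 0.3; -0.8 0 0.07 0 0 0 0.3; -1.1 0 0.07 0 0 0 0.3; -1.4 0 0.07 0 0 0 0.3; -1.6 0 0.07 0 0 0 0.3; -1.75 0 0.07 0 0 0 0.3; -1.9 0 0.07 0 0 0 0.3'| egrep 'ee_pos|force|time'
python3 -m inch '-0.1 0 0 0 0 0 0.3; -0.2 0 0 0 0 0 0.3; -0.3 0 0 0 0 0 0.3; -0.4 0 0 0 0 0 0.3; -0.5 0 0 0 0 0 0.3; -0.55 0 0 0 0 0 0.3; -0.6 0 0 0 0 0 0.3; -0.6 0 0 0 0 0 0.3'| egrep 'ee_pos|force|time'
python3 -c "
from h import *
go([-.091,-.002,.002])"
```

```text
time_s: 20.73
ee_pos: [0.5325, -0.0429, 0.0172]
wrist_force: [-0.5, -0.0, 0.3]
gripper_force: 0.0
time_s: 21.4
ee_pos: [0.5361, -0.0602, 0.0171]
wrist_force: [0.4, -0.1, -0.1]
gripper_force: 0.0
at [-0.0973 -0.0021  0.0031] F [ 0.43 -0.13 -0.08] t 21.4 g 0.0254
shift [-0.209  0.004  0.037] turn [ 0.     0.002 -0.005]
```

```bash

python3 -m inch '-0.01 0 0 0 0 0 0.3; -0.03 0 0 0 0 0 0.3; -0.05 0 0 0 0 0 0.3; -0.07 0 0 0 0 0 0.3; -0.09 0 0 0 0 0 0.3; -0.1 0 0 0 0 0 0.3; -0.11 0 0 0 0 0 0.3; -0.12 0 0 0 0 0 0.3'| egrep 'ee_pos|force|time'
python3 -m inch '-0.01 0 0 0 0 0 0.3; -0.02 0 0 0 0 0 0.3; -0.02 0 0 0 0 0 0.3; -0.03 0 0 0 0 0 0.3; -0.03 0 0 0 0 0 0.3; -0.03 0 0 0 0 0 0.3; -0.04 0 0 0 0 0 0.3; -0.04 0 0 0 0 0 0.3'| egrep 'ee_pos|force|time'
python3 -m inch '-0.01 0 0 0 0 0 0.3; -0.02 0 0 0 0 0 0.3; -0.02 0 0 0 0 0 0.3; -0.03 0 0 0 0 0 0.3; -0.03 0 0 0 0 0 0.3; -0.03 0 0 0 0 0 0.3; -0.04 0 0 0 0 0 0.3; -0.04 0 0 0 0 0 0.3'| egrep 'ee_pos|force|time'
python3 -c "
from h import *
go([-.091,-.002,.002])"
```

```text
time_s: 22.07
ee_pos: [0.5367, -0.0635, 0.0171]
wrist_force: [0.5, 1.4, -0.2]
gripper_force: 0.5
time_s: 22.73
ee_pos: [0.537, -0.0647, 0.0171]
wrist_force: [-0.4, 0.2, -0.8]
gripper_force: 0.3
time_s: 23.4
ee_pos: [0.5372, -0.0659, 0.0171]
wrist_force: [0.3, 0.8, 0.2]
gripper_force: 0.3
at [-0.0915 -0.0021  0.0031] F [0.31 0.83 0.21] t 23.4 g 0.0256
shift [-0.017  0.005  0.037] turn [-0.001 -0.    -0.004]
```

```bash

python3 -m inch '0 0 0 0 0 0 0.3; -0.01 0 0 0 0 0 0.3; -0.01 0 0 0 0 0 0.3; -0.02 0 0 0 0 0 0.3; -0.02 0 0 0 0 0 0.3; -0.03 0 0 0 0 0 0.3; -0.03 0 0 0 0 0 0.3; -0.03 0 0 0 0 0 0.3'| egrep 'ee_pos|force|time'
python3 -m inch '0 0 0 0 0 0 0.3; -0.01 0 0 0 0 0 0.3; -0.01 0 0 0 0 0 0.3; -0.02 0 0 0 0 0 0.3; -0.02 0 0 0 0 0 0.3; -0.03 0 0 0 0 0 0.3; -0.03 0 0 0 0 0 0.3; -0.03 0 0 0 0 0 0.3'| egrep 'ee_pos|force|time'
```

```text
time_s: 24.07
ee_pos: [0.5374, -0.0668, 0.0171]
wrist_force: [-0.6, -0.0, -0.1]
gripper_force: 0.3
time_s: 24.73
ee_pos: [0.5376, -0.0677, 0.0171]
wrist_force: [-0.7, 0.9, -0.6]
gripper_force: 0.3
```

```bash

python3 -m inch '0 0 0 0 0 0 0.3; -0.01 0 0 0 0 0 0.3; -0.01 0 0 0 0 0 0.3; -0.02 0 0 0 0 0 0.3; -0.02 0 0 0 0 0 0.3; -0.03 0 0 0 0 0 0.3; -0.03 0 0 0 0 0 0.3; -0.03 0 0 0 0 0 0.3'| egrep 'ee_pos|force|time'
```

```text
time_s: 25.4
ee_pos: [0.5378, -0.0686, 0.0171]
wrist_force: [-0.9, -0.2, -0.5]
gripper_force: 0.3
```

```bash

python3 -m inch '0 0 0 0 0 0 0.3; -0.01 0 0 0 0 0 0.3; -0.01 0 0 0 0 0 0.3; -0.02 0 0 0 0 0 0.3; -0.02 0 0 0 0 0 0.3; -0.03 0 0 0 0 0 0.3; -0.03 0 0 0 0 0 0.3; -0.03 0 0 0 0 0 0.3'| egrep 'ee_pos|force|time'
```

```text
time_s: 26.07
ee_pos: [0.5378, -0.0691, 0.0171]
wrist_force: [-1.5, 5.1, 1.4]
gripper_force: 2.8
```

Contact with the foot is felt (5 N). I'll back off and check.

```bash

python3 -m inch '0.1 0 0 0 0 0 0.3; 0.3 0 0 0 0 0 0.3; 0.6 0 0 0 0 0 0.3; 1.2 0 -0.4 0 0 0 0.3; 1.8 0 -1.2 0 0 0 0.3; 2.4 0 -2.2 0 0 0 0.3; 3.2 0 -3.2 0 0 0 0.3; 4 0 -4.2 0 0 0 0.3'| egrep 'ee_pos|force|time'
python3 -m inch '0.5 0 -0.5 0 0 0 0.3; 1 0 -1 0 0 0 0.3; 1.3 0 -1.3 0 0 0 0.3; 1.3 0 -1.5 0 0 0 0.3; 1.3 0 -1.5 0 0 0 0.3; 1.3 0 -1.5 0 0 0 0.3; 1.3 0 -1.5 0 0 0 0.3; 1.3 0 -1.5 0 0 0 0.3'| egrep 'ee_pos|force|time'
python3 look.py s8
```

```text
time_s: 26.73
ee_pos: [0.5131, 0.0495, 0.1445]
wrist_force: [0.2, 0.6, -0.3]
gripper_force: 0.0
time_s: 27.4
ee_pos: [0.5059, 0.0857, 0.1872]
wrist_force: [-0.7, 0.0, 0.4]
gripper_force: 0.0
top 761 [-0.0785 -0.0329  0.002 ] [0.0042 0.0306 0.0144] [-0.038  -0.0008  0.0068] [ 0.002 -0.001  1.   ] ((-0.03699887916445732, -0.001444399356842041), (0.06319298595190048, 0.0831977054476738), 87.75316619873047)
side 509 [-0.0821 -0.0339  0.0021] [0.0061 0.0261 0.0103] [-0.0402 -0.0034  0.0054] [-0.007  0.001 -1.   ] ((-0.03797560930252075, -0.003918217495083809), (0.05997701361775398, 0.08819366991519928), 89.97059631347656)
```

View pics/s8.png

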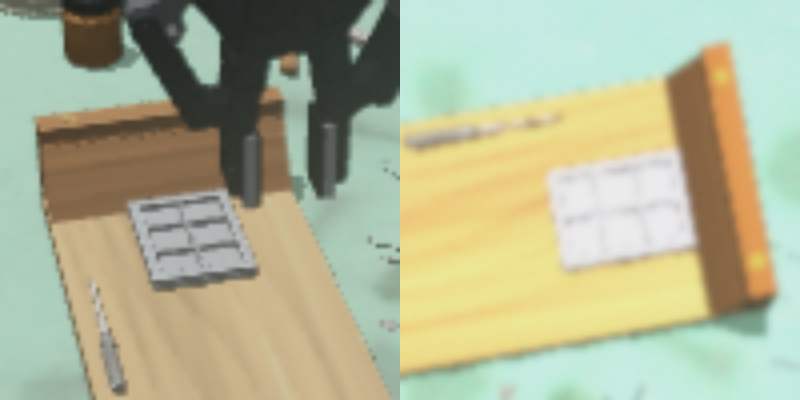

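The plate lies flat, cells up, with its short edge on the fence foot: (685,200) in the right half, (178,197) in the left. The burnisher has not moved and the gripper is clear.

```bash
python3 -c "
from station import arm
print(arm.sign_off())"
```

```text
the job is handed in; nothing more can be done
None
```

The plate was turned over without lifting and nudged home: it lies flat with its cells up and its short edge along the fence foot, and I handed the job in at about 27.5 s, with no verdict shown.

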